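# Hold the case lid at its balance point for fitting the stay

### The job

A colleague is about to screw the brass lid stay onto the green case. First set the stay down (do not drop it) in the notches of the blue stand so that it lies flat across both posts, about centred, and let go of it; then grip the red bar of the case's lid, swing the lid up to its balance point, where it stands upright over its hinge, and finish there, still gripping the bar and keeping the lid still. Do not fling the lid, let it fall shut or let it go over backwards, and leave the other things where they are.

Things in the scene. Friction and masses are not known exactly. Their poses are not given: they have to be found in the camera images.
- stay: the lid stay: flat brass bar 150 mm long, 14 mm wide, 12 mm thick, with a round eye (26 mm diameter, same thickness) centred 78 mm from its middle at each end; 182 mm overall, about 0.15 kg. It lies flat on the table to the left or right of the case. Origin at the centre of its underside; x along the bar, z up. Both ends are alike.
- stand: blue stand, fixed to the table on the other side of the case from the stay: base 130 x 60 x 8 mm and two posts, 14 mm thick along x, 38 mm wide, centred 45 mm either side of the middle along x (76 mm free between them). Each has a flat-floored notch in its top, 22 mm wide, 14 mm deep, running along x. Origin at the centre of its underside, z up.
- stand_seat (a point): the point midway between the two notches at the height of their floors, 70 mm above the table; axes as the stand: x along the notches, z up. A seated stay has its underside at this height, its bar bridging both notches, its eyes outside the posts.
- case: green counter-top case, fixed to the table, 115 mm deep (x) and 200 mm wide (y), about 92 mm high at the back and lower in front, closed by a white flap lid. Origin at the centre of its underside; x points from the front (robot side) to the hinge side at the back, y along the hinge, z up.
- lid_hinge (a point): the middle of the lid's hinge line, along the back top edge of the case: 55 mm behind the case's origin along the case's x and 100 mm above the table. The hinge line runs along the case's y.
- lid_bar (a point): middle of the lid's red round grip bar: 12 mm diameter, 102 mm between its two arms, parallel to the hinge and 175 mm from it, in the plane of the lid. 59 mm of open gap between bar and panel: fingers can straddle the bar from above. It can turn between gripping pads as the lid swings. Height about 57 mm with the lid shut, 275 mm upright.
- lid (a joint): lid angle in rad: 0 shut (sloping down 0.25 rad towards the robot); grows as the front is lifted up and back; 1.82 is the balance point, panel and bar vertical above the hinge; 2.4 is the back stop. White panel 200 mm wide, 110 mm from hinge to front, 8 mm thick; about 0.35 kg. The hinge is nearly frictionless: left alone the lid falls shut or over backwards.
- cloche: clear glass food dome with a knob, 156 mm across, 142 mm tall, standing on its rim to the left; origin at the centre of its underside. Bystander: leave it alone.
- bronze_tray: shallow bronze-brown lacquered tray, 110 x 300 x 35 mm, behind the case; origin under its centre. Bystander: leave it alone.
- plum_tray: shallow plum-red lacquered tray, 200 x 140 x 40 mm, to the right; origin under its centre. Bystander: leave it alone.
- bottle: white bottle, 60 mm diameter, 100 mm tall, behind and left of the case; origin under its centre. Bystander: leave it alone.
- jar: amber jar with a steel cap, 68 mm diameter, 90 mm tall, behind and right of the case; origin under its centre. Bystander: leave it alone.
- tumbler: green glass tumbler, 68 mm across, 85 mm tall, standing in front of the case, nearer the robot; origin under its centre. Bystander: leave it alone.
- spatula: spatula with a wooden handle, 200 mm long, lying in front of the case, nearer the robot; origin under its middle. Bystander: leave it alone.
Things that resemble listed ones, but are neither listed nor needed, are in the scene too. Several things have the shape of the stay; the one meant has the colours described above. Several things look just like the stand: the one meant starts farthest to the robot's right.

How it is judged:
On the way, in this order (a step that is already met when the one before it is completed fails the run):
1. the stay lies flat in both notches of the stand, released and at rest (x of stay in the frame of stand_seat between -0.02 and 0.02 m and y of stay in the frame of stand_seat between -0.006 and 0.006 m and z of stay in the frame of stand_seat between -0.003 and 0.004 m and angle between the x axis of stay and the x axis of stand, either way round below 0.12 rad and angle between stay's own z axis and vertical below 0.08 rad and contact force between stay and stand above 0.2 N and contact force between the fingers and stay below 0.05 N and linear speed of stay below 0.03 m/s), for 0.3 s.
2. the lid is gripped and still at its balance point (value of joint lid between 1.73 and 1.91 rad and contact force between the fingers and lid above 1 N and velocity of joint lid between -0.08 and 0.08 rad/s), for 0.3 s.
At the end, for the whole second after the job is handed in: Stay free and at rest in both notches: middle within 20 mm along and 6 mm across them, underside within 4 mm of their floors, within 0.12 rad of their direction. Lid still (under 0.08 rad/s) at 1.82 +- 0.09 rad, the fingers gripping its bar (over 1 N) through the last second (all of step 1 and all of step 2 and contact force between stay and lid below 0.05 N); the arm keeps its last pose, push and grip.
It fails at once if the lid goes over backwards (past 2.1 rad) (value of joint lid above 2.1 rad).
It fails at once if the lid falls or is flung (faster than 2.5 rad/s) (velocity of joint lid above 2.5 rad/s or velocity of joint lid below -2.5 rad/s).
It fails at once if the stay is dropped from more than 30 mm above the notch floors (height (world z) of stay above 0.1 m and contact force between the fingers and stay below 0.01 N).
It fails at once if a bystander is moved by more than 30 mm (distance of any of cloche, bronze_tray, plum_tray, bottle, jar, tumbler, spatula from where it was at the start of the episode above 0.03 m).
It also fails if it takes over 70 s, if anything falls off the work surface, if the arm or the gripper's body presses on something with over 40 N, if the wrist force passes 120 N, or if a joint passes its speed limit or range.

### The arm

A 6-joint arm with a two-finger parallel gripper is mounted at the origin on the work surface. World frame = base frame: x ahead of the robot, y to its left, z up, the work surface at z = 0. Lengths are in m, angles in rad, forces in N, time in s.
With the tool pointing down it reaches from about 0.375 to 0.975 m from the base axis. Payload 3.8 kg.
Tool frame: the origin (TCP) lies midway between the tips of the shut fingers; the grasp point (between the pads) lies 19 mm behind it; z points along the fingers, y is the direction in which the jaws open and shut (so a half turn about z gives the same grasp; the last joint's range is limited). The gripper opens to 88 mm and grips with 3 to 60 N. Pads are 18 mm wide; open, the fingers measure 123 mm over their backs; the gripper's body (75 mm by 187 mm) begins 45 mm behind the grasp point.
Start: joints at [1.235, 0.264, 1.604, -0, 1.274, -0.037], TCP at [0.199, 0.645, 0.239] pointing down, gripper open.
Joint ranges: [-2.63, 2.63], [-0.94, 2.18], [0.31, 2.57], [-1.31, 4.45], [0, 2.66], [-2.55, 2.55]. Speed limits (rad/s): [2.57, 2.57, 3.14, 3.14, 3.14, 3.14].

### API

Orientations are given as a unit quaternion [w, x, y, z].
In Python, from station import arm gives the robot as it stands. Calls block until the motion is done:
- arm.move_pose(position, orientation): joint-space move of the TCP to a pose.
- arm.move_linear(position, velocity=0.15, rotation=None, max_force=None): straight line of the TCP; rotation=None keeps the orientation; velocity is the mean speed in m/s. With max_force (N) it stops when the force on the tool has changed by that much, and returns True; else False.
- arm.goto_joints(angles): joint-space move.
- arm.set_gripper(opening, grasp_force=None): finger opening in m; grasp_force is the grip in N (None keeps the last); returns when the fingers have stopped.
- arm.pause(seconds).
- arm.inverse_kinematics(position, orientation): joint angles nearest the present ones, or None.
- arm.read_state(): the state.
- arm.capture(name): name is "scene" or "side" or "wrist"; returns a dict with "img" (384x512x3 uint8, red, green, blue), "K" (3x3 intrinsics, pixels), "R" (3x3) and "t" (3): a world point X has camera coordinates R X + t; the wrist camera has in their place "hand_eye" (4x4, takes a point from camera to tool coordinates, whose origin is the TCP and whose axes are the flange's). Camera axes: x right, y down, z forward; pixel columns grow to the right and rows downward; lengths in m; the calibration is good to about 2 mm. A picture is of the moment at which its call begins: read the wrist's pose just before it. There is no depth.
A pose or a line that the arm cannot do raises arm.MotionError and nothing moves.
- arm.finish_job(): hands the job in, once; it reports no verdict.
The state is a dict: "time_s": time; "joint_positions": joint angles; "qvel": joint speeds; "joint_torque": joint torques, N m; "tcp_pos": TCP position; "ee_rot": TCP orientation; "force": force on the tool from outside, world axes, zero at the start; "ft_torque": the same for the moment, N m; "gripper_width": finger opening in m.
Only numpy, scipy, OpenCV 4.12 (cv2) and the standard library are available. Lean on these libraries where they do the work, as an engineer would, in place of code of your own. Each camera call takes 0.05 s, during which the arm holds its last target.

## Working session

There is one attempt and no reset: what is moved stays moved. The work goes in short steps, each a Python script; the robot and the scene stay as the last script left them, time stands still between calls to the robot, and variables do not carry over. Pictures are saved under pics/ and viewed, and the job is handed in when it is done.

```bash
ls; mkdir -p pics; cat > h.py <<'E'
from station import arm
import numpy as np, cv2
def snap(cam,name):
    st=arm.read_state(); c=arm.capture(cam)
    cv2.imwrite(f'pics/{name}.png',c['img'][:,:,::-1])
    np.savez(f'pics/{name}.npz',tcp=st['tcp_pos'],rot=st['ee_rot'],**c)
    return c
E
python3 - <<'E'
from h import *
for n in('scene','side','wrist'):
    c=snap(n,n+'0'); print(n,{k:np.round(v,3).tolist() for k,v in c.items() if k!='img'})
print(arm.read_state())
E
```

```text
pics
scene {'K': [[400.278, 0.0, 256.932], [0.0, 400.278, 190.903], [0.0, 0.0, 1.0]], 'R': [[-0.769, 0.639, 0.011], [0.496, 0.608, -0.62], [-0.403, -0.472, -0.784]], 't': [0.418, -0.214, 1.551]}
side {'K': [[445.067, 0.0, 254.232], [0.0, 445.067, 194.827], [0.0, 0.0, 1.0]], 'R': [[0.864, -0.503, 0.019], [-0.285, -0.521, -0.805], [0.415, 0.69, -0.593]], 't': [-0.497, 0.237, 1.154]}
wrist {'K': [[301.056, 0.0, 256.249], [0.0, 301.056, 190.497], [0.0, 0.0, 1.0]], 'hand_eye': [[0.001, -0.951, -0.308, 0.081], [1.0, 0.001, -0.001, -0.001], [0.001, -0.308, 0.951, -0.145], [0.0, 0.0, 0.0, 1.0]]}
{'time_s': 0.15, 'joint_positions': array([ 1.23509118e+00,  2.64550446e-01,  1.60504459e+00, -4.11840259e-05,
        1.27374729e+00, -3.69340933e-02]), 'qvel': array([-0.00030539, -0.00106882, -0.00403552, -0.00076261, -0.00047013,
        0.00101093]), 'joint_torque': array([ 6.20802766e-04, -5.02846670e+01, -3.57470155e+01,  7.29139661e-02,
        2.49891827e-02, -7.55411111e-05]), 'tcp_pos': array([0.19853525, 0.64455581, 0.23770252]), 'ee_rot': array([-1.42714181e-04,  1.48824498e-01,  9.88863238e-01, -8.63345221e-04]), 'force': array([ 0.74441967,  0.61540075, -0.70491421]), 'ft_torque': array([-0.00689933, -0.02529814,  0.01784688]), 'gripper_width': 0.08786506023097367}
```

View pics/scene0.png

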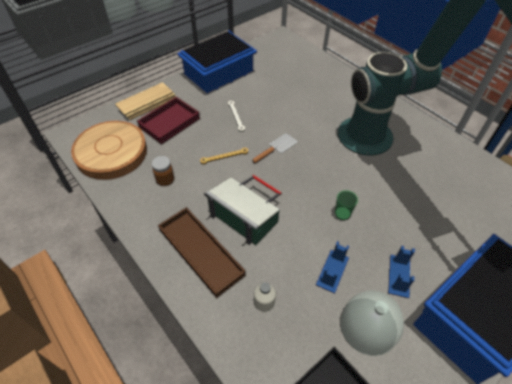

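View pics/side0.png

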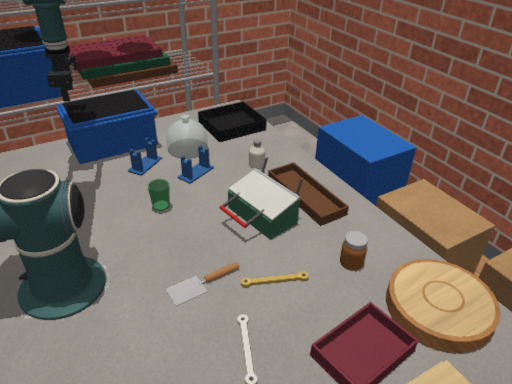

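View pics/wrist0.png

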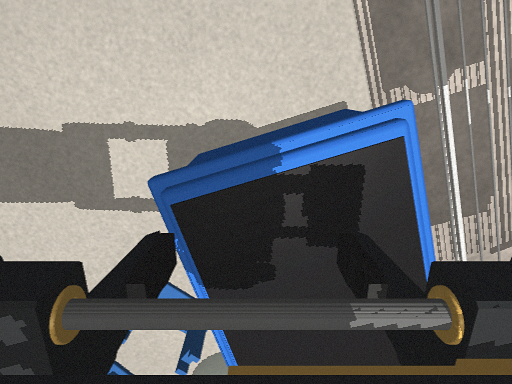

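The scene view shows the brass stay at about (225,155), a white lookalike at (237,116), the case at (243,207), and two blue stands at (335,267) and (400,272). In the side view they are at stay (275,280), bar (233,213), and stands (196,165) and (145,158). Next I'll triangulate.

```bash
cat >> h.py <<'E'
def ray(name,uv):
    d=np.load(f'pics/{name}.npz')
    v=np.linalg.inv(d['K'])@np.array([*uv,1.])
    if 'R' in d: return -d['R'].T@d['t'], d['R'].T@v
    from scipy.spatial.transform import Rotation as Ro
    w,x,y,z=d['rot']; R=Ro.from_quat([x,y,z,w]).as_matrix(); H=d['hand_eye']
    return R@H[:3,3]+d['tcp'], R@H[:3,:3]@v
def atz(name,uv,z):
    o,v=ray(name,uv); return o+v*(z-o[2])/v[2]
def tri(*a):
    A=np.zeros((3,3));b=np.zeros(3)
    for n,uv in a:
        o,v=ray(n,uv);v=v/np.linalg.norm(v);P=np.eye(3)-np.outer(v,v);A+=P;b+=P@o
    return np.linalg.solve(A,b)
E
python3 - <<'E'
from h import *
np.set_printoptions(precision=3,suppress=True)
print('stay sc',atz('scene0',(204,160),.012),atz('scene0',(246,151),.012))
print('stay si',atz('side0',(247,282),.012),atz('side0',(304,276),.012))
print('bar',tri(('scene0',(267,184)),('side0',(233,213))))
for s,i in (((335,267),(196,172)),((400,277),(145,165))): print('stand',atz('scene0',s,.01),atz('side0',i,.01))
for im,box,k in(('scene0',(180,120,440,320),3),('side0',(100,120,340,320),3)):
    x0,y0,x1,y1=box
    cv2.imwrite(f'pics/{im}z.png',cv2.resize(cv2.imread(f'pics/{im}.png')[y0:y1,x0:x1],None,fx=k,fy=k,interpolation=cv2.INTER_CUBIC))
E
```

```text
stay sc [ 0.562 -0.278  0.012] [ 0.416 -0.217  0.012]
stay si [ 0.419 -0.23   0.012] [ 0.561 -0.285  0.012]
bar [ 0.489 -0.017  0.066]
stand [0.508 0.319 0.01 ] [0.517 0.312 0.01 ]
stand [0.384 0.463 0.01 ] [0.374 0.441 0.01 ]
```

View pics/scene0z.png

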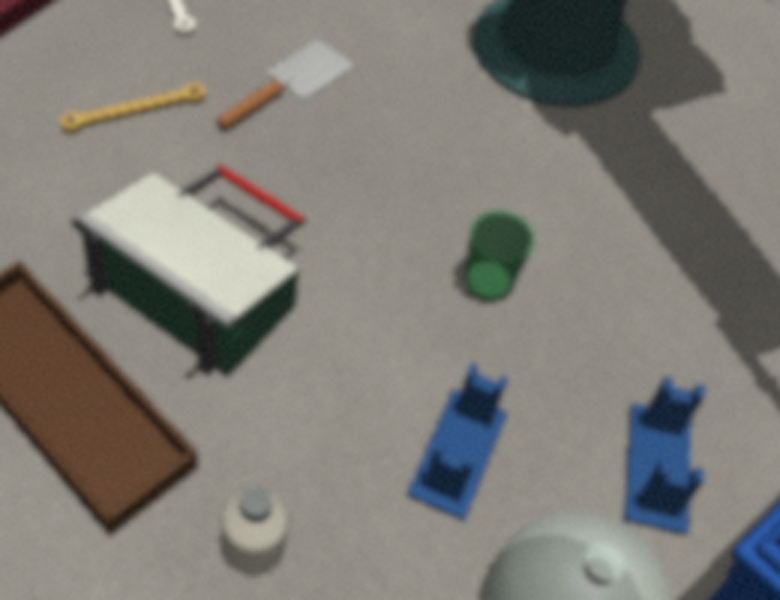

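View pics/side0z.png

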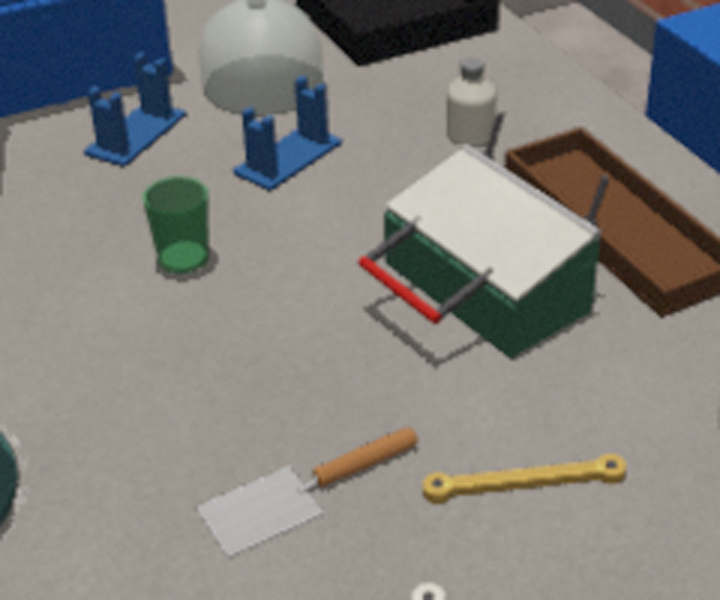

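```bash
cat >> h.py <<'E'
def Q(a): return np.array([0,np.cos(a/2),np.sin(a/2),0])
np.set_printoptions(precision=4,suppress=True)
E
python3 - <<'E'
from h import *
arm.move_pose([.49,.30,.30],Q(2.9)); snap('wrist','w_stand')
st=arm.read_state(); print(st['time_s'],st['joint_positions'],st['tcp_pos'])
print('clo top',atz('scene0',(381,308),.14),atz('side0',(187,119),.14))
E
```

```text
1.8667 [ 0.5076  0.0422  1.7457  0.0003  1.354  -0.823 ] [0.4895 0.3009 0.2997]
clo top [0.568  0.5008 0.14  ] [0.5577 0.4635 0.14  ]
```

View pics/w_stand.png

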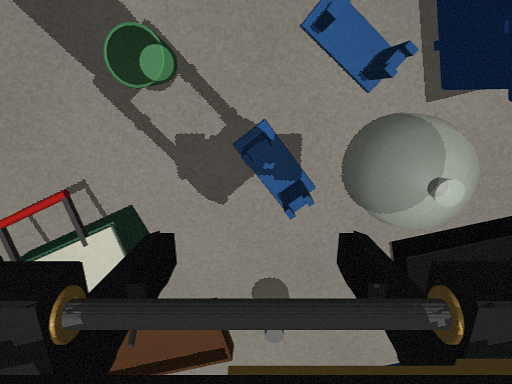

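The target stand is at about (275,168), with the cloche at (410,170), tumbler at (140,55), and red bar at (33,210). I'll zoom in on the stand and take a view of the stay and bar.

```bash

python3 - <<'E'
from h import *
arm.move_pose([.49,-.22,.25],Q(2.76)); snap('wrist','w_stay')
st=arm.read_state(); print(st['time_s'],st['joint_positions'],st['tcp_pos'])
def z(im,x0,y0,x1,y1,k): cv2.imwrite(f'pics/{im}z.png',cv2.resize(cv2.imread(f'pics/{im}.png')[y0:y1,x0:x1],None,fx=k,fy=k,interpolation=cv2.INTER_CUBIC))
z('w_stand',220,105,330,230,4.8)
E
```

```text
3.8083 [-0.4668 -0.0047  1.8843  0.0003  1.2618 -1.6574] [ 0.4905 -0.2192  0.2501]
```

View pics/w_stay.png

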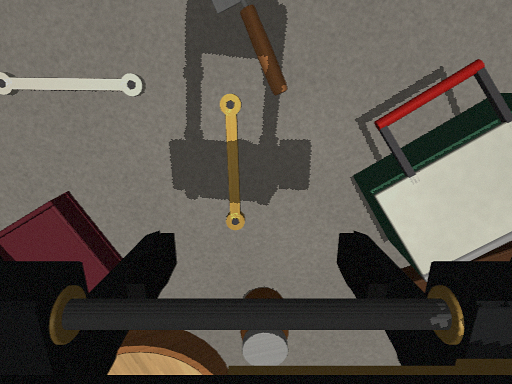

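View pics/w_standz.png

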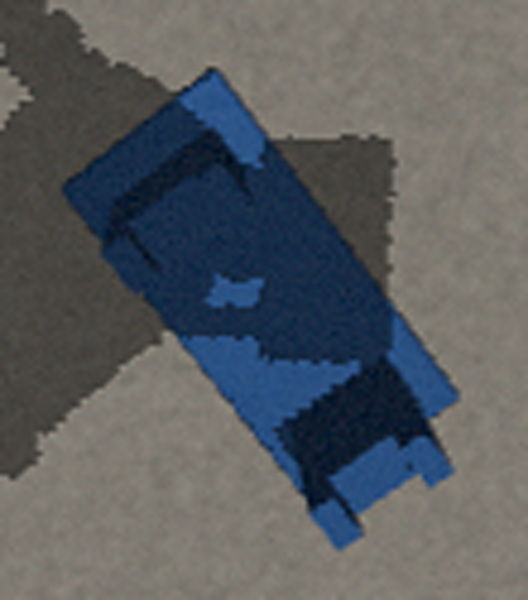

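```bash

python3 - <<'E'
from h import *
f=lambda u,v:(220+u/4.8-.4,105+v/4.8-.4)
A,B,C=[atz('w_stand',f(*p),.008) for p in((212,68),(62,187),(458,398))]
print(A,B,C,'len',np.linalg.norm(A-C),np.linalg.norm(A-B),np.linalg.norm(B-C)); m=(B+C)/2
d=C-A; ang=np.arctan2(d[1],d[0]); print('stand',m,'ang',ang, 'short-edge', np.arctan2(*(A-B)[[1,0]])-np.pi/2)
P,R=[atz('w_stand',f(*p),.084) for p in((338,550),(453,470))]; print('outer prongs',P,R,np.linalg.norm(P-R),np.arctan2(*(R-P)[[1,0]]))
mid=(P+R)/2; print(' implied stand', mid-.052*np.array([np.cos(ang),np.sin(ang),0]))
e1,e2=atz('w_stay',(230,104),.012),atz('w_stay',(235.5,221.5),.012)
d=e2-e1;print('stay',e1,e2,np.linalg.norm(d),(e1+e2)/2,np.arctan2(d[1],d[0]))
b1,b2=atz('w_stay',(380,124),.057),atz('w_stay',(481,66),.057)
d=b2-b1;print('bar',b1,b2,np.linalg.norm(d),(b1+b2)/2,np.arctan2(d[1],d[0]))
E
```

```text
[0.4468 0.3208 0.008 ] [0.4702 0.2686 0.008 ] [0.5645 0.373  0.008 ] len 0.12879890199117686 0.05718081280612731 0.1406847077649836
stand [0.5174 0.3208 0.008 ] ang 0.4170223255217721 short-edge 0.4215448856159223
outer prongs [0.5726 0.3243 0.084 ] [0.5572 0.3587 0.084 ] 0.0376731287148528 1.9900509238746122
 implied stand [0.5174 0.3205 0.084 ]
stay [ 0.415  -0.2252  0.012 ] [ 0.5615 -0.2801  0.012 ] 0.1564894753889342 [ 0.4882 -0.2527  0.012 ] -0.35830338608900353
bar [ 0.4957 -0.076   0.057 ] [0.4769 0.0365 0.057 ] 0.11410195556846935 [ 0.4863 -0.0198  0.057 ] 1.7363608527705614
```

Checks agree:
- **Stand:** (0.517, 0.321), angle 0.419. The base and the post tops give the same answer.
- **Stay:** (0.488, -0.253), angle -0.358. The eye spacing measures 156.5 mm, against 156 mm given.
- **Bar:** (0.486, -0.020), a plausible length.

Next I'll pick up the stay.

```bash

python3 - <<'E'
from h import *
a=-.3583+np.pi
arm.move_pose([.4882,-.2527,.07],Q(a))
r=arm.move_linear([.4882,-.2527,.004],velocity=.06,max_force=6)
s=arm.read_state(); print(r,s['tcp_pos'],s['force'])
w=arm.set_gripper(0.0,25); s=arm.read_state(); print(s['gripper_width'],s['tcp_pos'],s['force'],s['time_s'])
zg=s['tcp_pos'][2]
arm.move_linear([.4882,-.2527,.2],velocity=.15)
s=arm.read_state(); print(s['gripper_width'],s['force'])
arm.move_pose([.5174,.3206,.16],Q(.419+np.pi))
s=arm.read_state(); print(s['gripper_width'],s['tcp_pos'],s['ee_rot'],s['force'],s['time_s'])
np.save('zg.npy',zg)
snap('wrist','w_h1'); snap('side','s_h1');snap('scene','c_h1')
E
```

```text
False [ 0.4887 -0.2529  0.0045] [0.2544 0.0405 0.329 ]
0.013580770805804512 [ 0.4882 -0.2527  0.004 ] [-0.1298 -0.1834 -0.5323] 6.9333
0.01390107124861978 [ 0.386  -0.0109 -0.0678]
0.013409010523840161 [0.5179 0.3197 0.1601] [ 0.0001 -0.2074  0.9783 -0.0001] [-1.0325 -0.5437 -0.6815] 10.4583
```

View pics/w_h1.png

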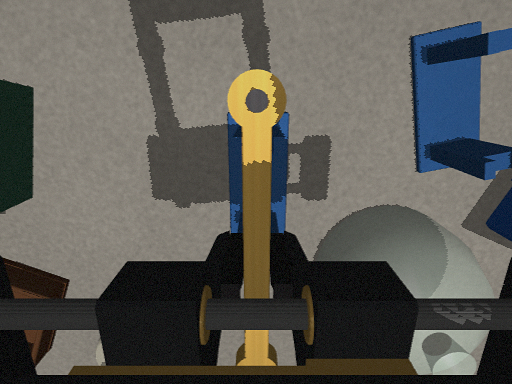

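View pics/s_h1.png

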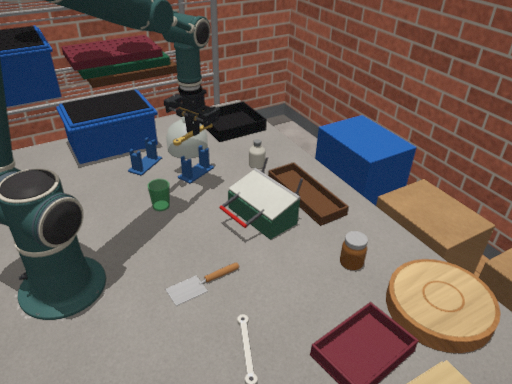

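The stay is held level and lined up with the stand: bar column about 257, base columns about 230–288. I'll check the offset along the bar from the visible eye at (257,100), then lower.

```bash

python3 - <<'E'
from h import *
zg=float(np.load('zg.npy'))
e=atz('w_h1',(257,100),.160-zg+.012); u=np.array([np.cos(.419),np.sin(.419),0]); n=np.array([-u[1],u[0],0])
s=arm.read_state(); d=e-s['tcp_pos']; al=abs(d@u); print('eye along',al,'across',d@n)
b=[atz('w_h1',p,.008) for p in((229,113),(288,113))]; m=(b[0]+b[1])/2-np.array([.5174,.3206,0]); print('base end edge mid',m@u,m@n, np.linalg.norm(b[0]-b[1]))
arm.move_linear([.5174,.3206,.085+zg],velocity=.08)
s=arm.read_state(); print(s['tcp_pos'],s['force'])
snap('wrist','w_h2'); snap('side','s_h2')
r=arm.move_linear([.5174,.3206,.0685+zg],velocity=.03,max_force=4)
s=arm.read_state(); print(r,s['tcp_pos'],s['tcp_pos'][2]-zg,s['force'],s['time_s'])
snap('wrist','w_h3'); snap('side','s_h3'); snap('scene','c_h3')
def z(im,x0,y0,x1,y1,k): return cv2.resize(cv2.imread(f'pics/{im}.png')[y0:y1,x0:x1],None,fx=k,fy=k,interpolation=cv2.INTER_CUBIC)
cv2.imwrite('pics/cmp3.png',np.hstack([z('s_h3',150,90,250,190,4),z('c_h3',290,215,390,315,4)]))
E
```

```text
eye along 0.07855997538371784 across 0.00011256387519672285
base end edge mid -0.06320852604209425 0.0007187917997839853 0.05650301427450181
[0.5179 0.3209 0.0896] [-0.1556  0.8056 -1.1631]
True [0.5172 0.3204 0.0739] 0.06991791608262936 [ 0.1879 -0.8218  3.5063] 12.25
```

View pics/cmp3.png

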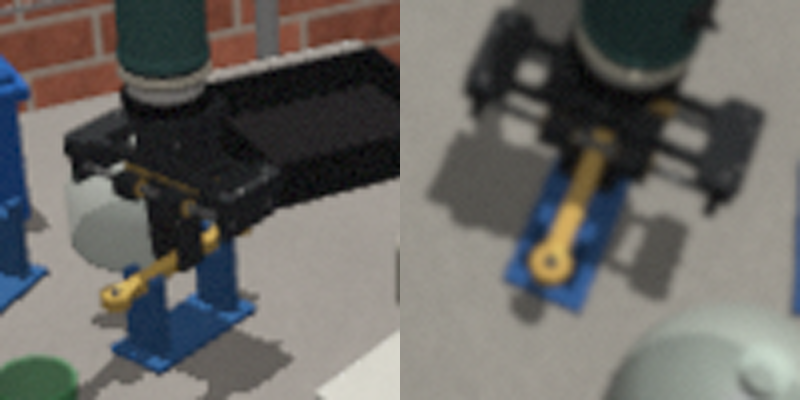

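View pics/w_h3.png

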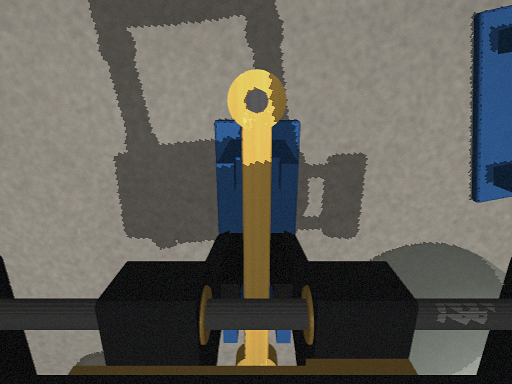

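Contact came at an underside height of 69.9 mm, and the pictures show the bar between both pairs of prongs, so it is seated. I'll release and retreat.

```bash

python3 - <<'E'
from h import *
arm.set_gripper(.045); 
s=arm.read_state(); print(s['tcp_pos'],s['force'])
arm.move_linear([.5174,.3206,.25],velocity=.15)
arm.set_gripper(.06)
snap('wrist','w_h4')
print(arm.read_state()['time_s'])
E
```

```text
[0.5164 0.32   0.0731] [0.1708 0.6906 0.7745]
14.8167
```

View pics/w_h4.png

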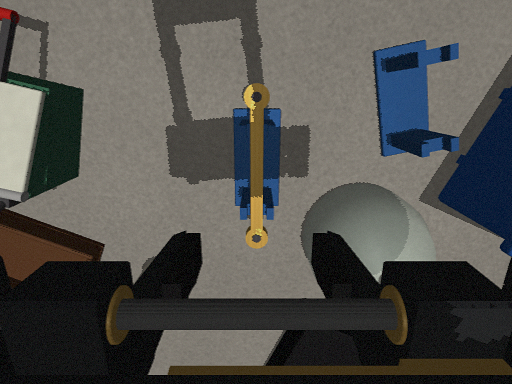

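```bash

python3 - <<'E'
from h import *
e1,e2=atz('w_h4',(256.5,97),.082),atz('w_h4',(256.5,238),.082); d=e1-e2; m=(e1+e2)/2-np.array([.5174,.3206,0])
u=np.array([np.cos(.419),np.sin(.419),0]); n=np.array([-u[1],u[0],0]); print(np.linalg.norm(d),np.arctan2(-d[1],-d[0]),m@u,m@n)
arm.move_pose([.50,-.02,.26],Q(1.736)); snap('wrist','w_b')
s=arm.read_state();print(s['time_s'],s['joint_positions'])
E
```

```text
0.15483958834896555 0.4197300230219279 -0.0008535581390877328 -0.00022149075551699464
16.15 [-0.0885 -0.0834  1.9413  0.0004  1.2835 -0.2556]
```

View pics/w_b.png

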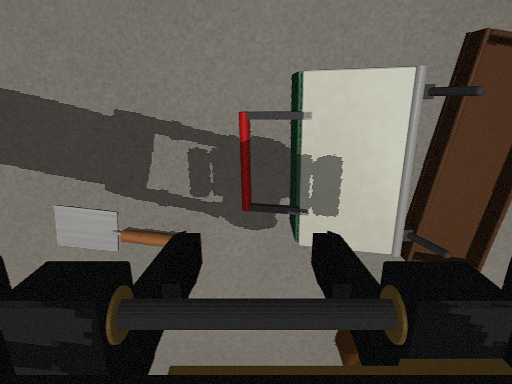

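The stay is seated: 0.9 mm off along and 0.2 mm across. In this view the bar runs from (243,112) to (247,211) and the hinge rod from about (422,67) to (400,254).

```bash

python3 - <<'E'
from h import *
def seg(p,q,z,t):
    a,b=atz('w_b',p,z),atz('w_b',q,z);d=a-b;print(t,a,b,(a+b)/2,np.linalg.norm(d),np.arctan2(d[1],d[0]));return (a+b)/2
b=seg((244,112),(248,211),.057,'bar')
h=seg((421,67),(399,254),.103,'hinge')
seg((303,70),(300,246),.073,'panel front')
print('side bar',tri(('w_b',(246,162)),('scene0',(267,184)),('side0',(233,213))))
print(np.linalg.norm((h-b)[:2]), np.arctan2(*(h-b)[[1,0]]))
im=cv2.imread('pics/w_b.png')[40:280,220:500];cv2.imwrite('pics/w_bz.png',cv2.resize(im,None,fx=2.4,fy=2.4,interpolation=cv2.INTER_CUBIC))
E
```

```text
bar [0.4757 0.0361 0.057 ] [ 0.499  -0.0811  0.057 ] [ 0.4873 -0.0225  0.057 ] 0.11944347392501661 1.7668987033293644
hinge [0.6333 0.1067 0.103 ] [ 0.6743 -0.0858  0.103 ] [0.6538 0.0104 0.103 ] 0.19681078664986915 1.7802896897358191
panel front [0.5295 0.0885 0.073 ] [ 0.569  -0.1098  0.073 ] [ 0.5492 -0.0107  0.073 ] 0.2022639746306534 1.7675299782833311
side bar [ 0.4883 -0.0177  0.0659]
0.16969813867832556 0.19500769702162257
```

View pics/w_bz.png

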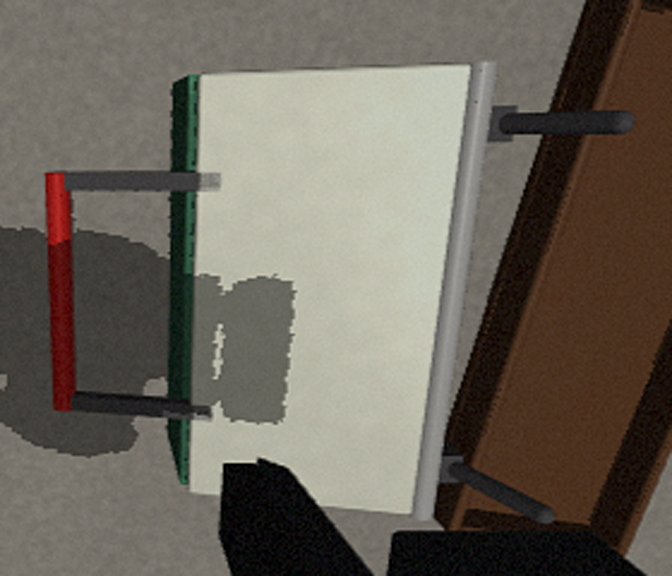

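The geometry agrees: bar to hinge measures 169.7 mm horizontally, against 169.6 expected, with yaw 1.768. I'll grasp the bar and start the swing.

```bash
cat >> h.py <<'E'
YAW=.1975; HX=np.array([.6537,.0105,.100]); CX=np.array([np.cos(YAW),np.sin(YAW),0])
def barpos(th):
    p=th-.25
    return HX-.175*np.cos(p)*CX+np.array([0,0,.175*np.sin(p)])
def tcp(th): return barpos(th)-np.array([0,0,.019])
E
python3 - <<'E'
from h import *
q=Q(YAW+np.pi/2)
for th in np.linspace(0,1.82,8):
    if arm.inverse_kinematics(tcp(th),q) is None: print('noik',th)
arm.set_gripper(.05)
p=tcp(0)
arm.move_pose(p+[0,0,.07],q)
r=arm.move_linear(p,velocity=.07,max_force=6)
s=arm.read_state(); print(r,p,s['tcp_pos'],s['force'])
if not r:
    arm.set_gripper(0,20)
    s=arm.read_state(); print(s['gripper_width'],s['tcp_pos'],s['force'],s['time_s'])
snap('side','s_g1')
im=cv2.imread('pics/s_g1.png')[100:280,150:370];cv2.imwrite('pics/s_g1z.png',cv2.resize(im,None,fx=3,fy=3))
E
```

```text
False [ 0.4874 -0.0228  0.0377] [ 0.488  -0.0228  0.0382] [-0.1876  0.5084  0.923 ]
0.01096628922144976 [ 0.4875 -0.0228  0.0378] [-0.8876 -0.0774  0.8761] 18.9917
```

View pics/s_g1z.png

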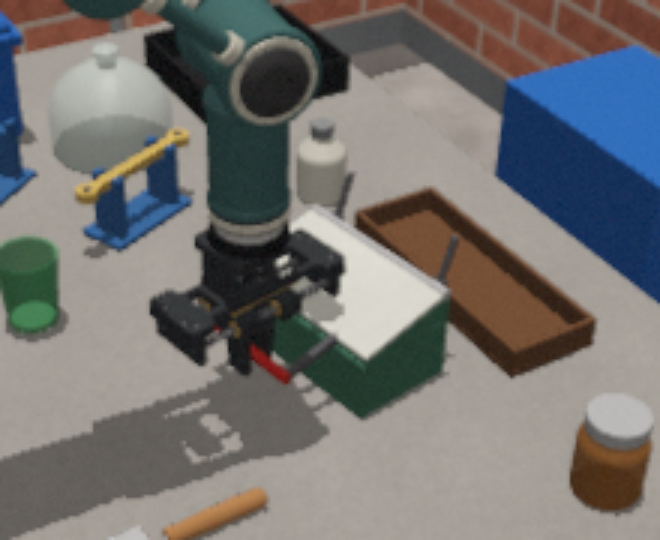

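The bar is gripped (width about 11–12 mm) and the stay is visibly still seated. I'll swing along the arc, watching the force.

```bash

python3 - <<'E'
from h import *
for th in np.arange(1,7)*.13:
    r=arm.move_linear(tcp(th),velocity=.06,max_force=20)
    s=arm.read_state(); print('%.2f'%th,r,s['tcp_pos']-tcp(th),s['force'],'%.4f'%s['gripper_width'],s['time_s'])
    if r: break
snap('side','s_g2')
im=cv2.imread('pics/s_g2.png')[60:260,150:370];cv2.imwrite('pics/s_g2z.png',cv2.resize(im,None,fx=3,fy=3))
E
```

```text
0.13 False [-0.0001 -0.      0.0002] [ 0.2662  0.0918 -2.5246] 0.0109 19.5667
0.26 False [0.0001 0.     0.0003] [ 0.1533  0.5235 -1.6881] 0.0105 20.0917
0.39 False [0.0003 0.0001 0.0004] [ 1.1128 -0.3284 -2.5056] 0.0103 20.6167
0.52 False [0.001  0.0001 0.0006] [ 4.8928  2.8829 -3.2657] 0.0102 21.1417
0.65 False [0.0016 0.0002 0.0002] [ 8.4982  1.853  -4.2809] 0.0099 21.6667
0.78 False [ 0.0024  0.0002 -0.0002] [12.3699  2.0936 -8.8795] 0.0097 22.1917
```

View pics/s_g2z.png

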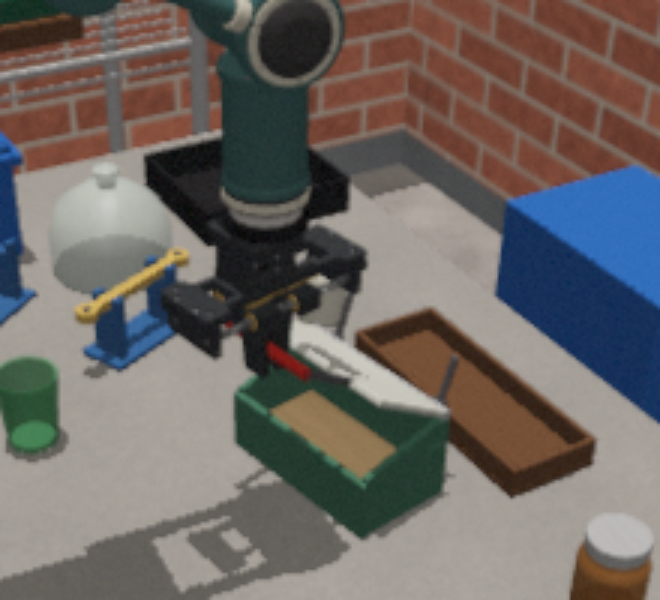

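There is a radial pull of about 15 N toward the hinge, so my circle is a few mm too wide. I'll add a small radial compliance correction from the measured force.

```bash

python3 - <<'E'
from h import *
def rad(th): p=th-.25; return CX*np.cos(p)-np.array([0,0,np.sin(p)])  # towards hinge
o=0.; th=.78
for it in range(3):
    s=arm.read_state(); fr=s['force']@rad(th); o+=np.clip(.00015*fr,-.0015,.0015)
    arm.move_linear(tcp(th)+o*rad(th),velocity=.03)
s=arm.read_state(); print('%.4f'%o,s['force'],s['force']@rad(th),'%.4f'%s['gripper_width'])
for th in np.append(np.arange(.88,1.4,.1),1.45):
    r=arm.move_linear(tcp(th)+o*rad(th),velocity=.06,max_force=20)
    s=arm.read_state(); fr=s['force']@rad(th)
    print('%.2f'%th,r,s['force'],'fr %.1f o %.4f'%(fr,o),'%.4f'%s['gripper_width'],s['time_s'])
    o+=np.clip(.00012*fr,-.0015,.0015)
    if r: break
np.save('o.npy',o)
snap('side','s_g3');snap('scene','c_g3')
z=lambda im,x0,y0:cv2.resize(cv2.imread(f'pics/{im}.png')[y0:y0+200,x0:x0+200],None,fx=2,fy=2)
cv2.imwrite('pics/g3z.png',np.hstack([z('s_g3',150,60),z('c_g3',150,100)]))
E
```

```text
0.0030 [-4.5494 -3.1846  0.4956] -4.638647493001117 0.0096
0.88 False [-1.918  -4.1389 -0.05  ] fr -2.1 o 0.0030 0.0096 23.425
0.98 False [ 4.0249 -4.6864 -4.0356] fr 4.9 o 0.0028 0.0092 23.8583
1.08 False [ 4.1454 -4.1411 -5.3352] fr 6.1 o 0.0033 0.0092 24.2917
1.18 False [ 4.7356 -4.7768 -5.2119] fr 6.4 o 0.0041 0.0089 24.725
1.28 False [ 2.8983 -5.3613 -4.852 ] fr 5.1 o 0.0048 0.0082 25.1583
1.38 False [ 1.0996 -6.618  -4.7354] fr 4.2 o 0.0055 0.0084 25.5917
1.45 False [ 1.1978 -5.9987 -3.8637] fr 3.6 o 0.0060 0.0086 25.9417
```

View pics/g3z.png

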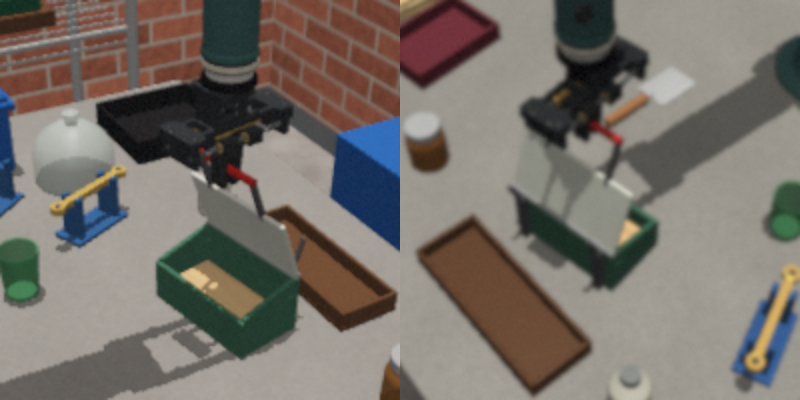

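The lid is up at about 1.45 rad, but the gripper width has dropped to about 8.5 mm. I'll check how the bar sits in the pads.

```bash

python3 - <<'E'
from h import *
snap('wrist','w_g3')
z=lambda im,x0,y0:cv2.resize(cv2.imread(f'pics/{im}.png')[y0:y0+70,x0:x0+70],None,fx=5.7,fy=5.7,interpolation=cv2.INTER_CUBIC)
cv2.imwrite('pics/g3zz.png',np.hstack([z('s_g3',225,110),z('c_g3',210,130)]))
E
```

```text
(no output)
```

View pics/g3zz.png

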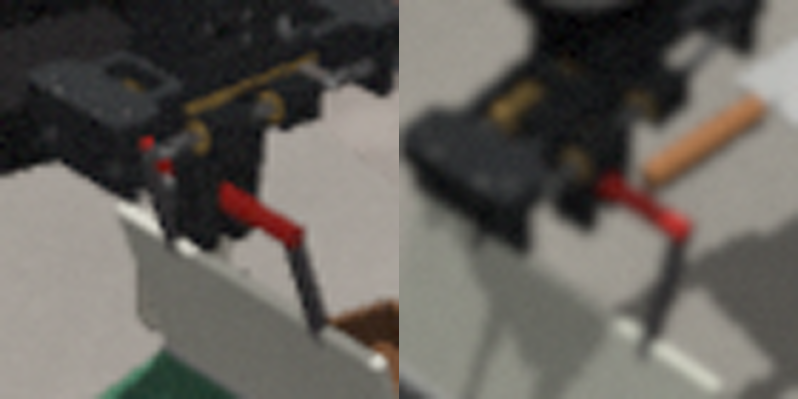

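View pics/w_g3.png

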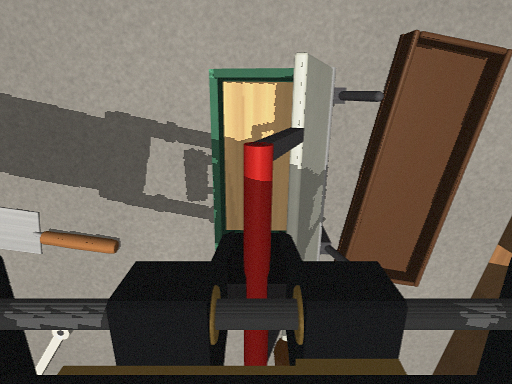

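The bar sits mid-pad, so the grip is sound. I'll continue to 1.82.

```bash

python3 - <<'E'
from h import *
def rad(th): p=th-.25; return CX*np.cos(p)-np.array([0,0,np.sin(p)])
o=float(np.load('o.npy'))
for th in (1.55,1.65,1.74,1.82):
    r=arm.move_linear(tcp(th)+o*rad(th),velocity=.05,max_force=20)
    s=arm.read_state(); fr=s['force']@rad(th)
    print('%.2f'%th,r,s['force'],'fr %.1f o %.4f'%(fr,o),'%.4f'%s['gripper_width'],s['time_s'])
    o+=np.clip(.00012*fr,-.0015,.0015)
    if r: break
arm.pause(.3)
s=arm.read_state(); print(s['tcp_pos'],s['tcp_pos']-tcp(1.82),s['qvel'],s['force'])
for c,n in(('side','s_g4'),('scene','c_g4'),('wrist','w_g4')): snap(c,n)
z=lambda im,x0,y0:cv2.resize(cv2.imread(f'pics/{im}.png')[y0:y0+130,x0:x0+130],None,fx=3,fy=3,interpolation=cv2.INTER_CUBIC)
cv2.imwrite('pics/g4z.png',np.hstack([z('s_g4',200,90),z('c_g4',170,130)]))
E
```

```text
1.55 False [ 0.8868 -6.1917 -2.9429] fr 2.7 o 0.0064 0.0088 26.5833
1.65 False [ 0.6189 -6.2654 -2.7732] fr 2.6 o 0.0067 0.0085 27.0667
1.74 False [ 0.8263 -6.7579 -2.3712] fr 2.3 o 0.0070 0.0085 27.5167
1.82 False [ 0.23   -6.7822 -1.8339] fr 1.8 o 0.0073 0.0086 27.9333
[0.6532 0.0093 0.2478] [-0.0003 -0.0012 -0.0082] [-0.0006 -0.0008  0.001  -0.001  -0.0003  0.0007] [ 0.2856 -6.8258 -1.7743]
```

View pics/g4z.png

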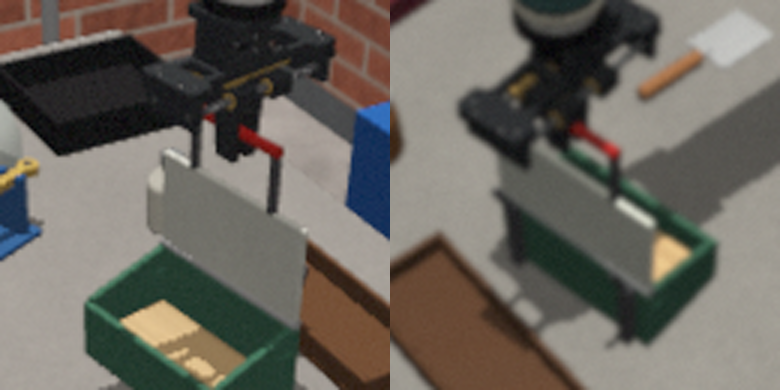

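View pics/w_g4.png

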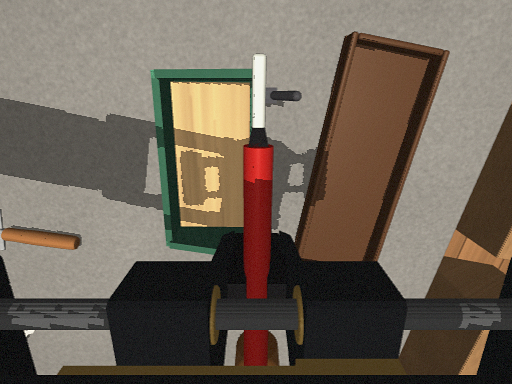

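The panel is edge-on in the wrist view: panel column about 259.5, bar about 258.5, which puts it within about 0.02 rad of vertical. I'll do a final check of the stay and the bystanders.

```bash

python3 - <<'E'
from h import *
z=lambda im,x0,y0:cv2.resize(cv2.imread(f'pics/{im}.png')[y0:y0+300,x0:x0+400],None,fx=1,fy=1)
cv2.imwrite('pics/fin.png',np.hstack([z('s_g4',80,84),z('c_g4',90,60)]))
# panel plane check: bar end & panel edge
s0=arm.read_state(); arm.pause(.5); s=arm.read_state(); print(s['tcp_pos']-s0['tcp_pos'],s['ee_rot'],s['force'],s['gripper_width'],s['time_s'])
a=atz('w_g4',(258,145),.275); b=atz('w_g4',(259.5,56),.21)
print(a,b,(a-HX)@CX,(b-HX)@CX)
E
```

```text
[-0. -0. -0.] [ 0.      0.6341  0.7733 -0.0011] [ 0.6441 -5.666  -2.076 ] 0.00870671019364089 28.8833
[0.641  0.0682 0.275 ] [0.6343 0.1065 0.21  ] -0.0011149011962812356 -0.00015902902302807013
```

View pics/fin.png

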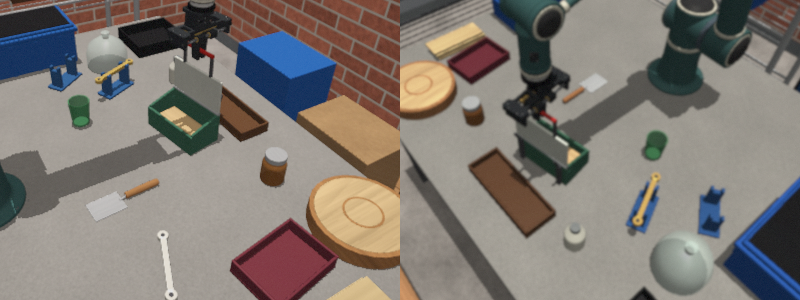

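The stay is seated, the bystanders look undisturbed, and the lid is upright and still. The bar and panel top are within 1 mm of the plane above the hinge. Handing in.

```bash
python3 -c "
from h import *
print(arm.finish_job())"
```

```text
the job is handed in; nothing more can be done
None
```

I set the brass stay down in the notches of the rightmost blue stand and let go. I then gripped the red bar, swung the lid up to its balance point and handed the job in with the bar still gripped, at about 29 s. The hand-in reports no verdict.

**Stay:** It touched down with its underside 69.9 mm above the table, against 70 mm for the notch floors. After release it measured about 1 mm off along the notches and 0.2 mm across, with no measurable angle error. It was still seated in the last pictures.

**Lid:** Bar and panel top were within about 1 mm of the vertical plane above the hinge, roughly 1.82 ± 0.02 rad. The arm was motionless over a 0.5 s check. The bystanders look undisturbed in the last pictures, judged by eye only.

**Readings that disagreed:**
- **Swing arc:** Partway up, the bar pulled the tool toward the hinge with about 15 N. I corrected the path by up to about 8 mm, so the bar probably sits a few mm higher in the pads than planned.
- **Gripper width:** It reads 8.7 mm on the 12 mm bar, and I did not find out why. Pictures at about 1.45 rad showed the bar mid-pad.
- **Sideways force:** About 6 N along the bar remained at the end, and I did not relieve it.

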